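Clamp a power module with the vise crank

ROBOT

A 7-joint arm with a two-finger parallel gripper is mounted at the origin on the work surface. World frame = base frame: x ahead of the robot, y to its left, z up, the work surface at z = 0. Lengths are in m, angles in rad, forces in N, time in s.
With the tool pointing down it reaches from about 0.35 to 0.775 m from the base axis. Payload 3.1 kg.
Tool frame: the origin (TCP) lies midway between the tips of the shut fingers; the grasp point (between the pads) lies 19 mm behind it (manip.grasp_offset is the distance from the TCP to the grasp point, in m); z points along the fingers, y is the line along which they close (so a half turn about z gives the same grasp; the last joint's range is limited). The gripper opens to 85 mm and grips with 20 to 120 N. Pads are 22 mm wide; open, the fingers measure 114 mm over their backs; the gripper's body (76 mm by 85 mm) begins 54 mm behind the grasp point. The pads swing forward as they close: fully open they stand 13 mm farther back than shut.
Start: joints at [1.289, 0.311, 0.014, 1.512, -0.004, 1.319, -0.027], TCP at [0.131, -0.534, 0.231] pointing down, gripper open.
Joint ranges: [-2.7, 2.7], [-0.3, 1.91], [-1.27, 1.3], [0.12, 2.57], [-1.44, 4.58], [0.2, 2.03], [-3.05, 3.05]. Speed limits (rad/s): [2.79, 2.79, 3.14, 3.14, 3.14, 3.14, 3.14].

INTERFACE

Orientations are given as a unit quaternion [x, y, z, w].
In Python, from rig import manip gives the robot as it stands.
- The arm moves only by the tool servo_tool, never from a script. Its argument "steps" is a list of rows, each an object of numbers: "dx", "dy", "dz": the shift along the tool's x, y, z in m; "turn": the turn about the tool's z in degrees. A call has 1 to 20 rows; each row shifts and turns the commanded pose from where the row before left it, along the tool's axes as they then stand; what a row does not reach is not made up. A row lasts 1/12 s, in which the tool goes at most 41.7 mm and 7.16 degrees, less where a joint would pass 70% of its speed; a pose out of reach is approached as far as the arm can. A call with a gripper value outside its range is refused whole. "claw" is the opening, from 0 (shut) to 1 (fully open), set as the call begins (left out, the last holds). The fingers move at their own pace and stop on an object; the grip force is fixed at half the most. Time passes only in rows, so rows that do not move let the fingers close. It gives the time, the measured TCP pose, the force, the opening and the grip force at its end, in the units of the state.
- manip.get_obs(): the state, without advancing time (a new reading comes with each control period).
- manip.snapshot(name): name is "side" or "top" or "wrist"; returns a dict with "pixels" (384x512x3 uint8, blue, green, red), "fx", "fy", "cx", "cy" (pixels), "extrinsics" (4x4, takes a point from camera to world coordinates); the wrist camera has in their place "tool_from_camera" (4x4, takes a point from camera to tool coordinates, whose origin is the TCP and whose axes are the flange's). Camera axes: x right, y down, z forward; pixel columns grow to the right and rows downward; lengths in m; the calibration is good to about 2 mm. A picture is of the moment at which its call begins: read the wrist's pose just before it. There is no depth.
- manip.close_job(): hands the job in; it is judged then, once.
Trained networks look in the newest picture that a camera, given by its name, has taken for a name from the list of things; names that differ only in an ending like _2 or _b are one class to them, and where a whole thing is asked for, a point or a joint stands for the part that bears it (a point fixed in the world has none). Each returns a list of dicts, best first, with "conf" (0 to 1); they miss things now and then, are a little off and sometimes report something else, mostly with a low value. They report only what shows in the picture. A call takes as long as a camera call. They do not tell look-alikes from the thing itself.
- manip.regions_of(camera, query): "pixels" (384x512 bool, what is visible of it) and "point" ([column, row] in pixels, amid what is visible of it).
- manip.tip_of(camera, query): "point" ([column, row] in pixels: a listed point, or the origin of a listed thing).
The state is a dict: "clock": time; "joints": joint angles; "dq": joint speeds; "joint_torque": joint torques, N m; "ee_pos": TCP position; "ee_rot": TCP orientation; "force": force on the tool from outside, world axes, zero at the start; "ft_torque": the same for the moment, N m; "gripper_width": finger opening in m; "grip_force": force on a finger pad.
Only numpy, scipy, OpenCV 4.12 (cv2) and the standard library are available. Lean on these libraries where they do the work, as an engineer would, in place of code of your own. Each camera call takes 0.05 s, during which the arm holds its last target. There are 200 camera calls.

TASK

Fit the loose crank over the square shaft end of the bench vise, feeling for the angle at which its socket drops fully home and never forcing it down. Then wind it clockwise, through as many full turns as it takes, until the module is clamped between the jaws and the orange sprung pad is pushed back about 5 mm, half of its 10 mm travel, never to its stop. Let go and leave the crank on the shaft; move the jaw only with the crank, and leave the other things on the bench where they are.

Things in the scene. Friction and masses are not known exactly. Their poses are not given: they have to be found in the camera images.
- vise: bench vise, bolted down: grey base 110 x 345 mm, blue gear housing 84 x 84 mm (top 64 mm high), aluminium bed (top 34 mm high). Origin on the bench under the vertical shaft's axis; z up; y points along the bed from the shaft to the fixed blue jaw (face at y = 215 mm, top 82 mm high). Base spans y = -60 to 285 mm.
- collar (a point): point on the shaft axis at the top of the steel collar (42 mm across), 70 mm above the bench: the crank's underside sits here when fully home. The shaft stays where it is left (friction about 0.22 N m, 4 N at the knob); turned clockwise seen from above it closes the jaw by 20 mm a turn.
- nose (a point): tip of the steel shaft end, 97 mm above the bench, a fixed point on the axis. Top down: a round tapered nose 17.5 mm across, 7 mm tall, then an 18 mm square, 20 mm tall, down to the collar. Which way the square is turned differs every time and is NOT given by this or any reading: it must be felt (or seen).
- jaw: moving jaw: blue block 84 mm wide, 30 mm thick along the vise's y, 46 mm tall, yellow stripe on top; origin at the centre of its underside, axes as the vise's. Winding clockwise slides it along the vise's +y, 20 mm a turn; it starts 75 to 85 mm from the shaft axis.
- pad: orange sprung pad in front of the moving jaw: 74 x 10 x 36 mm, origin at the centre of its underside, axes as the vise's. Its origin is 30 mm ahead (vise +y) of the jaw's while free and nears it as the pad is pushed back: 25 mm is half travel, 20 mm is its stop. Spring 6 N per mm.
- module: loose aluminium power module, 90 (x) by 60 (y) by 34 mm, green terminal strip, about 0.35 kg, lying on the bed between pad and fixed jaw, roughly square to them and a few mm short of the fixed jaw; the closing pad slides it there. Origin at the centre of its underside.
- crank: loose steel crank, about 0.32 kg, standing on its hub, socket down. Hub: 34 mm square column, 46 mm tall, sides along crank x and y, z up; origin at the centre of its underside. A bar 14 mm wide, 30 to 38 mm up, runs along +x to a red knob and along -x to a counterweight reaching x = -53 mm. Grip the hub by its free y faces.
- socket (a point): mouth of the crank's socket, at the crank's origin: a 20 mm square hole, 30 mm deep, open downwards, sides parallel to the hub's. It goes over the shaft's square only with sides parallel to within about 6 degrees (so every 90 degrees), else it stands 20 mm above the collar; then it slides down onto the collar.
- knob_mid (a point): middle of the red knob: upright cylinder 22 mm across, 42 mm tall, from 38.5 to 80.5 mm above the hub's underside, 55 mm from the hub's axis along crank +x; this point is 60 mm above the underside. It spins freely on its pin, so a hand that grips it can go round without turning.
- flux_jar: bystander: a screw-top jar, 44 mm across, 55 mm tall; origin at the centre of its underside
- screwdriver: bystander: a screwdriver with a yellow handle, 180 mm long, lying; origin under its middle
- solder_spool: bystander: a steel-coloured spool, 54 mm across, 45 mm tall; origin at the centre of its underside
- meter: bystander: a yellow multimeter lying flat, 150 x 80 x 34 mm; origin at the centre of its underside
- mug: bystander: a white mug, 80 mm across, 90 mm tall; origin at the centre of its underside
Things that resemble listed ones, but are neither listed nor needed, are in the scene too. What is shaped like the crank but brown or purple is not meant.

How it is judged:
On the way, in this order (a step that is already met when the one before it is completed fails the run):
1. the crank sits fully home on the square shaft (horizontal distance between crank and collar below 0.003 m and z of crank in the frame of collar below 0.003 m and angle between crank's own z axis and vertical below 0.1 rad), for 0.2 s.
2. the module is clamped, the pad pushed back about half way (y of pad in the frame of jaw between 0.0225 and 0.0275 m and contact force between pad and module above 8 N), for 0.1 s.
At the end, for the whole second after the job is handed in: Crank home on the shaft (within 3 mm of its axis and of the collar, upright), module clamped between sprung pad and fixed jaw (over 8 N) with the pad pushed back 2.5 to 7.5 mm, crank and module at rest, hand off (all of step 1 and all of step 2 and linear speed of each of crank, module below 0.02 m/s); the robot touches nothing.
It fails at once if the pad is driven to its stop (pushed back more than 9 mm) (y of pad in the frame of jaw below 0.021 m).
It fails at once if the crank is pressed on the shaft with more than 45 N before its socket has dropped over the square (contact force between crank and vise above 45 N and z of crank in the frame of collar above 0.015 m).
It fails at once if the hand pushes the moving jaw (contact force between the fingers and jaw above 3 N).
It fails at once if a bystander is moved by more than 30 mm (distance of any of flux_jar, screwdriver, solder_spool, meter, mug from where it was at the start of the episode above 0.03 m).
It also fails if it takes over 72 s, if anything falls off the work surface, if the arm or the gripper's body presses on something with over 40 N, if the wrist force passes 120 N, or if a joint passes its speed limit or range.

## Working session

There is one attempt and no reset: what is moved stays moved. The work goes in short steps, Python scripts to look and compute and a tool call to move; the robot and the scene stay as the last step left them, time stands still between calls to the robot, and variables do not carry over. Pictures are saved under pics/ and viewed, at most 10 in all, crops included, and the job is handed in when it is done.

Besides the shell and the picture viewer there is one more tool, called in YAML: its name, and indented under it one key for each argument. servo_tool: Moves the arm, as the interface text tells. Its arguments: {"type":"object","properties":{"steps":{"type":"array","items":{"type":"object","properties":{"dx":{"type":"number"},"dy":{"type":"number"},"dz":{"type":"number"},"turn":{"type":"number"}}}},"claw":{"type":"number"}},"required":["steps"]}

```bash
mkdir -p pics; cat > h.py <<'E'
import numpy as np, cv2
from rig import manip
from scipy.spatial.transform import Rotation as R
def cam(name):
    o=manip.get_obs(); s=manip.snapshot(name)
    if 'extrinsics' in s: T=np.array(s['extrinsics'])
    else:
        W=np.eye(4); W[:3,:3]=R.from_quat(o['ee_rot']).as_matrix(); W[:3,3]=o['ee_pos']
        T=W@np.array(s['tool_from_camera'])
    K=np.array([[s['fx'],0,s['cx']],[0,s['fy'],s['cy']],[0,0,1]])
    return s['pixels'],K,T
def onz(p,K,T,z):
    d=T[:3,:3]@np.linalg.solve(K,[p[0],p[1],1]); return T[:3,3]+d*(z-T[2,3])/d[2]
def proj(P,K,T):
    q=K@(T[:3,:3].T@(np.asarray(P)-T[:3,3])); return q[:2]/q[2]
E
python3 - <<'E'
from h import *
o=manip.get_obs()
for k,v in o.items(): print(k,np.round(v,4))
ims=[]
for n in ['top','side']:
    im,K,T=cam(n); ims.append(im); cv2.imwrite(f'pics/{n}.png',im)
    print(n,np.round(K,1).tolist(),np.round(T,3).tolist())
    for q in ['vise','collar','nose','jaw','pad','module','crank','socket','knob_mid','flux_jar','screwdriver','solder_spool','meter','mug']:
        z={'collar':.07,'nose':.097,'jaw':.034,'pad':.034,'module':.034,'knob_mid':.06}.get(q,0)
        print(q,[(round(d['conf'],2),np.round(d['point']).tolist(),np.round(onz(d['point'],K,T,z)[:2],3).tolist()) for d in manip.tip_of(n,q)])
cv2.imwrite('pics/both.png',cv2.resize(np.vstack(ims),(400,600)))
cv2.imwrite('pics/topbig.png',cv2.resize(ims[0],(800,600),interpolation=cv2.INTER_CUBIC))
cv2.imwrite('pics/sidebig.png',cv2.resize(ims[1],(800,600),interpolation=cv2.INTER_CUBIC))
E
```

```text
clock 0.0
joints [ 1.2893  0.3117  0.014   1.5131 -0.0044  1.3192 -0.0272]
dq [ 0.0016  0.0002 -0.0001  0.0009  0.0004  0.0005  0.0005]
joint_torque [-4.00000e-04 -3.79911e+01  1.45800e-01 -2.30589e+01  1.22000e-02
  1.34000e-02  0.00000e+00]
ee_pos [ 0.1305 -0.5335  0.2302]
ee_rot [ 9.928e-01  1.197e-01 -2.000e-04 -1.200e-03]
force [-0.1348  0.2884 -0.1638]
ft_torque [0.0524 0.0257 0.0106]
grip_force 0.0
gripper_width 0.0856
top [[365.4, 0.0, 254.6], [0.0, 365.4, 191.5], [0.0, 0.0, 1.0]] [[0.007, -0.984, 0.175, 0.255], [-1.0, -0.01, -0.016, 0.005], [0.018, -0.175, -0.984, 1.259], [0.0, 0.0, 0.0, 1.0]]
vise [(0.64, [251.0, 172.0], [0.547, -0.003]), (0.63, [122.0, 229.0], [0.345, 0.435])]
collar [(0.29, [200.0, 174.0], [0.523, 0.167])]
nose [(0.84, [252.0, 166.0], [0.546, -0.006])]
jaw [(0.62, [229.0, 170.0], [0.547, 0.073])]
pad [(0.4, [221.0, 174.0], [0.533, 0.102])]
module [(0.6, [196.0, 172.0], [0.539, 0.186])]
crank [(0.72, [335.0, 209.0], [0.419, -0.296]), (0.55, [351.0, 247.0], [0.289, -0.346])]
socket [(0.72, [348.0, 246.0], [0.292, -0.337])]
knob_mid [(0.68, [325.0, 200.0], [
[... 1033 characters left out ...]
 309.0], [0.299, -0.337])]
socket [(0.91, [229.0, 309.0], [0.289, -0.335]), (0.9, [234.0, 236.0], [0.365, -0.081]), (0.81, [267.0, 287.0], [0.421, -0.291])]
knob_mid [(0.81, [268.0, 259.0], [0.442, -0.229]), (0.73, [239.0, 290.0], [0.329, -0.31]), (0.68, [223.0, 241.0], [0.316, -0.13]), (0.55, [266.0, 122.0], [0.603, 0.384]), (0.19, [203.0, 133.0], [0.346, 0.38])]
flux_jar [(0.67, [265.0, 337.0], [0.373, -0.444]), (0.55, [309.0, 272.0], [0.567, -0.274]), (0.24, [325.0, 330.0], [0.551, -0.468])]
screwdriver [(0.69, [267.0, 339.0], [0.378, -0.453])]
solder_spool [(0.81, [324.0, 327.0], [0.552, -0.459])]
meter [(0.78, [200.0, 132.0], [0.341, 0.447])]
mug [(0.88, [264.0, 121.0], [0.617, 0.455])]
```

View pics/topbig.png

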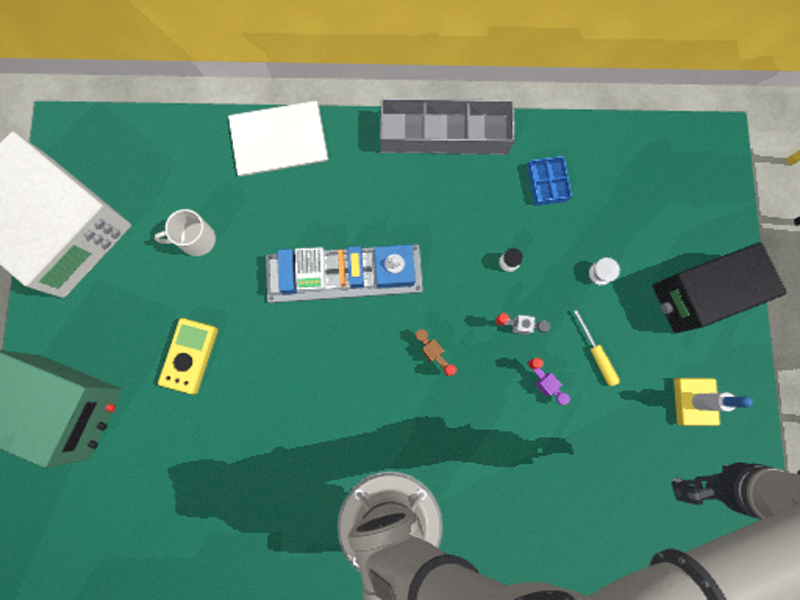

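View pics/sidebig.png

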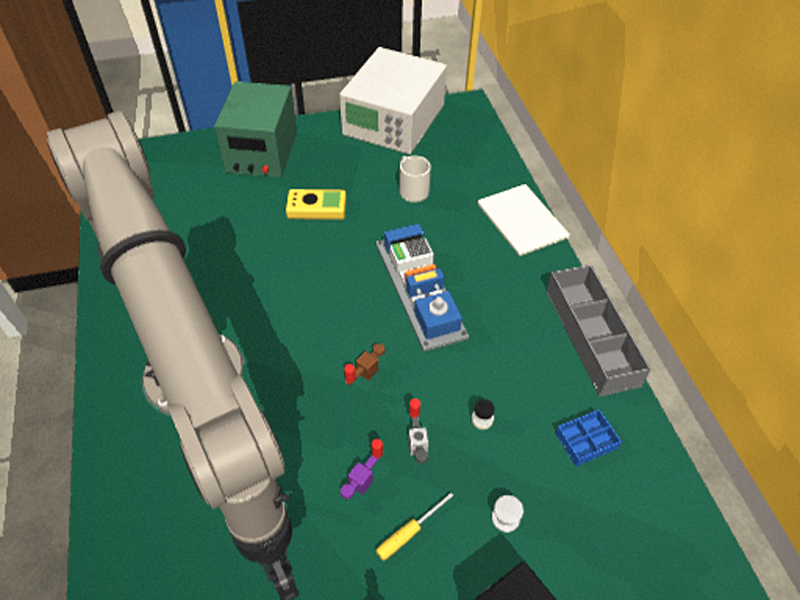

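The three crank shapes in the top picture (enlarged pixels) are steel at (524,324), brown at (434,350) and purple at (550,384). The steel one with the red knob at (503,319) is the one meant. The side picture agrees: steel hub at (418,440), knob at (415,408). I'll move the wrist camera over it and confirm in a crop.

```bash
python3 - <<'E'
from h import *
s=manip.snapshot('wrist'); print(np.round(s['tool_from_camera'],3).tolist(),s['fx'],s['cx'],s['cy'])
E
```

```text
[[-0.0, -0.946, -0.324, 0.083], [1.0, 0.0, -0.001, -0.0], [0.001, -0.324, 0.946, -0.142], [0.0, 0.0, 0.0, 1.0]] 293.44603412800717 259.73844628991935 192.45878086424457
```

servo_tool:
  steps:
    - {"dx": 0.034, "dy": -0.0164, "dz": -0.004}
    - {"dx": 0.034, "dy": -0.0164, "dz": -0.004}
    - {"dx": 0.034, "dy": -0.0164, "dz": -0.004}
    - {"dx": 0.034, "dy": -0.0164, "dz": -0.004}
    - {"dx": 0.034, "dy": -0.0164, "dz": -0.004}
    - {"dx": 0.034, "dy": -0.0164}
    - {"dx": 0.034, "dy": -0.0164}
    - {"dx": 0.0, "dy": 0}
    - {"dx": 0, "dy": 0}
    - {"dx": 0}

```text
validation failed for argument at $.st...
```

servo_tool:
  steps:
    - {"dx": 0.034, "dy": -0.0164, "dz": -0.004, "turn": 0.0}
    - {"dx": 0.034, "dy": -0.0164, "dz": -0.004, "turn": 0.0}
    - {"dx": 0.034, "dy": -0.0164, "dz": -0.004, "turn": 0.0}
    - {"dx": 0.034, "dy": -0.0164, "dz": -0.004, "turn": 0.0}
    - {"dx": 0.034, "dy": -0.0164, "dz": -0.004, "turn": 0.0}
    - {"dx": 0.034, "dy": -0.0164, "dz": 0.0, "turn": 0.0}
    - {"dx": 0.034, "dy": -0.0164, "dz": 0.0, "turn": 0.0}
    - {"dx": 0.0, "dy": 0.0, "dz": 0.0, "turn": 0.0}
    - {"dx": 0.0, "dy": 0.0, "dz": 0.0, "turn": 0.0}

```text
clock: 2.3
ee_pos: [0.337, -0.3639, 0.2515]
ee_rot: [0.992, 0.123, 0.0, -0.0]
force: [-1.1, -1.1, 0.3]
gripper_width: 0.0854
grip_force: 0.0
```

```bash
python3 - <<'E'
from h import *
im,K,T=cam('wrist')
for q,z in [('crank',0),('knob_mid',.06)]:
    print(q,[(round(d['conf'],2),np.round(d['point']).tolist(),np.round(onz(d['point'],K,T,z)[:2],3).tolist()) for d in manip.tip_of('wrist',q)])
cv2.imwrite('pics/w1.png',cv2.resize(im,(800,600),interpolation=cv2.INTER_CUBIC)); cv2.imwrite('pics/w1raw.png',im); np.savez('w1',K=K,T=T)
E
```

```text
crank [(0.75, [218.0, 77.0], [0.422, -0.289]), (0.72, [234.0, 182.0], [0.293, -0.337]), (0.72, [51.0, 82.0], [0.365, -0.086])]
knob_mid [(0.74, [47.0, 128.0], [0.323, -0.122]), (0.69, [213.0, 153.0], [0.339, -0.307]), (0.63, [159.0, 55.0], [0.427, -0.234])]
```

View pics/w1.png

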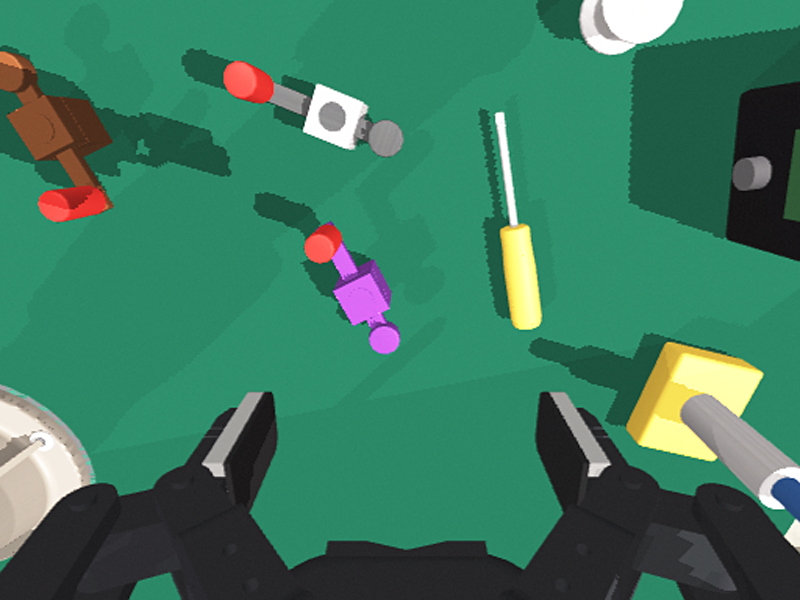

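The wrist view confirms it: the steel crank has its white hub top at (335,117), red knob at (248,82) and grey counterweight at (385,138). The purple (362,293) and brown (52,125) ones are decoys.

```bash
cat >> h.py <<'E'
def quad(mask,K,T,z):
    c=max(cv2.findContours(mask.astype(np.uint8),0,2)[0],key=cv2.contourArea).reshape(-1,2)
    P=np.array([onz(p,K,T,z)[:2] for p in c])*1000
    return cv2.minAreaRect(P.astype(np.float32)),cv2.contourArea(c)
E
python3 - <<'E'
from h import *
im=cv2.imread('pics/w1raw.png'); d=np.load('w1.npz');K,T=d['K'],d['T']
m=im.min(2)>180; w=np.zeros(m.shape,bool); w[45:105,185:245]=1
m=cv2.morphologyEx((m&w).astype(np.uint8),cv2.MORPH_CLOSE,np.ones((3,3)))
print(quad(m,K,T,.046))
hsv=cv2.cvtColor(im,cv2.COLOR_BGR2HSV)
r=((hsv[...,0]<8)|(hsv[...,0]>172))&(hsv[...,1]>150); w[:]=0; w[30:75,135:180]=1; r&=w
ys,xs=np.nonzero(r); print(xs.mean(),ys.mean(),onz((xs.mean(),ys.mean()),K,T,.062)[:2])
E
```

```text
(((422.2193908691406, -290.3428955078125), (37.971290588378906, 33.548213958740234), 82.94055938720703), 1005.0)
158.35303776683088 52.79967159277504 [ 0.42897824 -0.23301327]
```

servo_tool:
  steps:
    - {"dx": 0.0335, "dy": -0.0169, "dz": 0.0, "turn": 0.0}
    - {"dx": 0.0335, "dy": -0.0169, "dz": 0.0, "turn": 0.0}
    - {"dx": 0.0335, "dy": -0.0169, "dz": 0.0, "turn": 0.0}
    - {"dx": 0.0, "dy": 0.0, "dz": 0.005, "turn": -6.9}
    - {"dx": 0.0, "dy": 0.0, "dz": 0.005, "turn": -6.9}
    - {"dx": 0.0, "dy": 0.0, "dz": 0.005, "turn": -6.9}
    - {"dx": 0.0, "dy": 0.0, "dz": 0.005, "turn": -6.9}
    - {"dx": 0.0, "dy": 0.0, "dz": 0.005, "turn": -6.9}
    - {"dx": 0.0, "dy": 0.0, "dz": 0.005, "turn": -6.9}
    - {"dx": 0.0, "dy": 0.0, "dz": 0.005, "turn": -6.9}
    - {"dx": 0.0, "dy": 0.0, "dz": 0.005, "turn": -6.9}
    - {"dx": 0.0, "dy": 0.0, "dz": 0.005, "turn": -6.9}
    - {"dx": 0.0, "dy": 0.0, "dz": 0.005, "turn": -6.9}
    - {"dx": 0.0, "dy": 0.0, "dz": 0.0, "turn": 0.0}
    - {"dx": 0.0, "dy": 0.0, "dz": 0.0, "turn": 0.0}

```text
clock: 3.7
ee_pos: [0.4189, -0.2946, 0.201]
ee_rot: [0.753, 0.659, -0.0, -0.0]
force: [0.3, 0.3, -0.4]
gripper_width: 0.0854
grip_force: 0.0
```

```bash
python3 - <<'E'
from h import *
im,K,T=cam('wrist'); o=manip.get_obs()
print(o['ee_pos'],R.from_quat(o['ee_rot']).as_matrix()[:,0], o['joints'])
cv2.imwrite('pics/w2raw.png',im); np.savez('w2',K=K,T=T)
c=proj([.4222,-.2903,.046],K,T).astype(int); print(c)
m=im.min(2)>170; w=np.zeros(m.shape,bool); w[c[1]-50:c[1]+50,c[0]-50:c[0]+50]=1
m=cv2.morphologyEx((m&w).astype(np.uint8),cv2.MORPH_CLOSE,np.ones((5,5)))
print(quad(m,K,T,.046))
hsv=cv2.cvtColor(im,cv2.COLOR_BGR2HSV)
r=((hsv[...,0]<8)|(hsv[...,0]>172))&(hsv[...,1]>150)
k=proj([.429,-.233,.062],K,T).astype(int);w[:]=0; w[k[1]-40:k[1]+40,max(0,k[0]-40):k[0]+40]=1; r&=w
ys,xs=np.nonzero(r); print(k,xs.mean(),ys.mean(),onz((xs.mean(),ys.mean()),K,T,.07)[:2])
cv2.imwrite('pics/w2.png',im[0:300,100:420])
E
```

```text
[ 0.41934923 -0.2943992   0.20133313] [ 1.31858439e-01  9.91268506e-01 -3.18248024e-04] [ 0.89696847  0.28003766 -0.3969272   1.65025679  0.11385928  1.23422246
  0.34400562]
[263 171]
(((422.3783874511719, -286.5025939941406), (37.21648025512695, 33.719268798828125), 83.59320831298828), 971.5)
[262 115] 262.8556034482759 116.26939655172414 [ 0.42920373 -0.23278005]
```

View pics/w2.png

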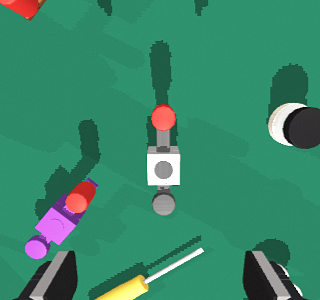

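The crop shows the steel hub (164,167) with the red knob ahead of it. The hub centre works out at (0.4222,-0.2882) with the crank x axis at 83.3°, and the knob is 55.6 mm away, which matches the given 55 mm. I'll descend to grip it.

servo_tool:
  steps:
    - {"dx": 0.0065, "dy": 0.0021, "dz": 0.02, "turn": -0.9}
    - {"dx": 0.0, "dy": 0.0, "dz": 0.03, "turn": 0.0}
    - {"dx": 0.0, "dy": 0.0, "dz": 0.03, "turn": 0.0}
    - {"dx": 0.0, "dy": 0.0, "dz": 0.03, "turn": 0.0}
    - {"dx": 0.0, "dy": 0.0, "dz": 0.03, "turn": 0.0}
    - {"dx": 0.0, "dy": 0.0, "dz": 0.025, "turn": 0.0}
    - {"dx": 0.0, "dy": 0.0, "dz": 0.015, "turn": 0.0}
    - {"dx": 0.0, "dy": 0.0, "dz": 0.009, "turn": 0.0}
    - {"dx": 0.0, "dy": 0.0, "dz": 0.0, "turn": 0.0}
    - {"dx": 0.0, "dy": 0.0, "dz": 0.0, "turn": 0.0}

```text
clock: 4.58
ee_pos: [0.4235, -0.2875, 0.0128]
ee_rot: [0.746, 0.666, 0.0, 0.0]
force: [0.2, 0.2, -0.2]
gripper_width: 0.0854
grip_force: 0.0
```

servo_tool:
  steps:
    - {"dx": 0.0, "dy": 0.0, "dz": 0.0, "turn": 0.0}
    - {"dx": 0.0, "dy": 0.0, "dz": 0.0, "turn": 0.0}
    - {"dx": 0.0, "dy": 0.0, "dz": 0.0, "turn": 0.0}
    - {"dx": 0.0, "dy": 0.0, "dz": 0.0, "turn": 0.0}
    - {"dx": 0.0, "dy": 0.0, "dz": 0.0, "turn": 0.0}
    - {"dx": 0.0, "dy": 0.0, "dz": 0.0, "turn": 0.0}
    - {"dx": 0.0, "dy": 0.0, "dz": 0.0, "turn": 0.0}
    - {"dx": 0.0, "dy": 0.0, "dz": 0.0, "turn": 0.0}
    - {"dx": 0.0, "dy": 0.0, "dz": 0.0, "turn": 0.0}
    - {"dx": 0.0, "dy": 0.0, "dz": 0.0, "turn": 0.0}
  claw: 0.0

```text
clock: 5.42
ee_pos: [0.4237, -0.2874, 0.0133]
ee_rot: [0.745, 0.667, 0.0, 0.001]
force: [-1.6, 0.6, 6.2]
gripper_width: 0.0333
grip_force: 60.8
```

servo_tool:
  steps:
    - {"dx": 0.0, "dy": 0.0, "dz": -0.015, "turn": 0.0}
    - {"dx": 0.0, "dy": 0.0, "dz": -0.03, "turn": 0.0}
    - {"dx": 0.0, "dy": 0.0, "dz": -0.035, "turn": 0.0}
    - {"dx": 0.0, "dy": 0.0, "dz": -0.035, "turn": 0.0}
    - {"dx": 0.01, "dy": 0.0, "dz": -0.03, "turn": 0.0}
    - {"dx": 0.02, "dy": 0.0, "dz": -0.02, "turn": 0.0}
    - {"dx": 0.03, "dy": 0.003, "dz": 0.0, "turn": 0.0}
    - {"dx": 0.03, "dy": 0.003, "dz": 0.0, "turn": 0.0}
    - {"dx": 0.03, "dy": 0.003, "dz": 0.0, "turn": 0.0}
    - {"dx": 0.03, "dy": 0.003, "dz": 0.0, "turn": 0.0}
    - {"dx": 0.03, "dy": 0.003, "dz": 0.0, "turn": 0.0}
    - {"dx": 0.03, "dy": 0.003, "dz": 0.0, "turn": 0.0}
    - {"dx": 0.02, "dy": 0.002, "dz": 0.0, "turn": 0.0}
    - {"dx": 0.01, "dy": 0.0, "dz": 0.0, "turn": 0.0}
    - {"dx": 0.0, "dy": 0.0, "dz": 0.0, "turn": 0.0}
    - {"dx": 0.0, "dy": 0.0, "dz": 0.0, "turn": 0.0}
    - {"dx": 0.0, "dy": 0.0, "dz": 0.0, "turn": 0.0}

```text
clock: 6.83
ee_pos: [0.4689, -0.0531, 0.1768]
ee_rot: [0.746, 0.666, -0.001, 0.0]
force: [-0.2, -1.1, -3.8]
gripper_width: 0.0335
grip_force: 60.3
```

```bash
python3 - <<'E'
from h import *
o=manip.get_obs(); im,K,T=cam('wrist')
W=np.eye(4);M=R.from_quat(o['ee_rot']).as_matrix();W[:3,:3]=M; W[:3,3]=o['ee_pos']
print(o['ee_pos'],np.degrees(np.arctan2(M[1,0],M[0,0])),o['force'],o['gripper_width'],o['clock'])
cv2.imwrite('pics/w3raw.png',im); np.savez('w3',K=K,T=T,W=W)
c=proj([.547,-.006,.097],K,T); print(c, manip.tip_of('wrist','nose'), [(d['conf'],d['point']) for d in manip.tip_of('wrist','collar')])
print([(d['conf'],d['point']) for d in manip.tip_of('wrist','knob_mid')],[(d['conf'],d['point']) for d in manip.tip_of('wrist','module')])
cv2.imwrite('pics/w3.png',cv2.resize(im,(800,600),interpolation=cv2.INTER_CUBIC))
E
```

```text
[ 0.46885852 -0.05312445  0.1767548 ] 83.45947561018389 [-0.20695377 -1.1034629  -3.75980788] 0.03351405722063673 6.8333
[357.72466942 131.1490409 ] [{'point': [359.5, 129.6], 'conf': 0.62}] [(0.8, [345.7, 125.0])]
[(0.88, [259.8, 186.1]), (0.87, [123.4, 265.5])] []
```

View pics/w3.png

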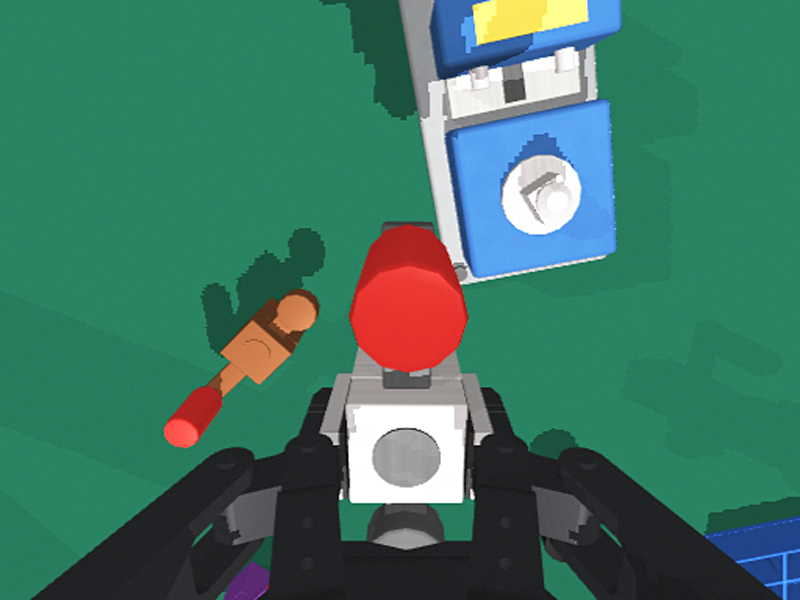

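The picture shows the hub gripped between the fingers (top at (406,455)), with the knob in front and the shaft on its collar at (545,195). The square's faces are visible, so I'll enlarge that part to estimate its angle.

```bash
python3 - <<'E'
from h import *
im=cv2.imread('pics/w3raw.png'); d=np.load('w3.npz');K,T,W=d['K'],d['T'],d['W']
hsv=cv2.cvtColor(im,cv2.COLOR_BGR2HSV)
# housing
b=(abs(hsv[...,0].astype(int)-108)<12)&(hsv[...,1]>120); b[:62]=0; b[190:]=0
b=cv2.morphologyEx(b.astype(np.uint8),cv2.MORPH_OPEN,np.ones((3,3)))
print('housing',quad(b,K,T,.064))
# collar: white region inside the housing
c=max(cv2.findContours(b,0,2)[0],key=cv2.contourArea)
f=cv2.drawContours(np.zeros_like(b),[c],-1,1,-1)
wm=((hsv[...,1]<70)&(f>0)).astype(np.uint8)
cc=max(cv2.findContours(wm,0,2)[0],key=cv2.contourArea).reshape(-1,2)
P=np.array([onz(p,K,T,.07)[:2] for p in cc])*1000
print('collar',cv2.minEnclosingCircle(P.astype(np.float32)),cv2.fitEllipse(P.astype(np.float32)))
# hub in hand, hub top at tool z = -(.046-.013) approx
w=np.zeros(b.shape,np.uint8); w[250:330,215:305]=1; m=((im.min(2)>200)&(w>0))
m=cv2.morphologyEx(m.astype(np.uint8),cv2.MORPH_CLOSE,np.ones((7,7)))
q=quad(m,K,T,W[2,3]+.033); ctr=np.r_[np.array(q[0][0])/1000,W[2,3]+.033]
print('hub',q,'tool',W[:3,:3].T@(ctr-W[:3,3]))
# orthorectified shaft patch at z=.09, 1px=.1mm... 
C=np.array([.547,-.006]); s=.00008;N=600
H=[]
for u,v in [(0,0),(N,0),(N,N),(0,N)]: H.append(proj([C[0]+(u-N/2)*s,C[1]-(v-N/2)*s,.090],K,T))
A=cv2.getPerspectiveTransform(np.float32([(0,0),(N,0),(N,N),(0,N)]),np.float32(H))
o=cv2.warpPerspective(im,A,(N,N),flags=cv2.INTER_CUBIC|cv2.WARP_INVERSE_MAP)
cv2.imwrite('pics/sh.png',cv2.convertScaleAbs(o,alpha=1.0))
E
```

```text
housing (((543.6376342773438, -3.781402587890625), (85.40459442138672, 82.55440521240234), 4.622496128082275), 9745.5)
collar ((545.3991088867188, -4.056863784790039), 21.278079986572266) ((545.509765625, -3.9541196823120117), (40.64851760864258, 41.78167724609375), 66.36720275878906)
hub (((468.17999267578125, -53.29358673095703), (32.944278717041016, 39.654640197753906), 83.47441864013672), 4565.0) tool [-0.00030255 -0.00069571 -0.03299869]
```

View pics/sh.png

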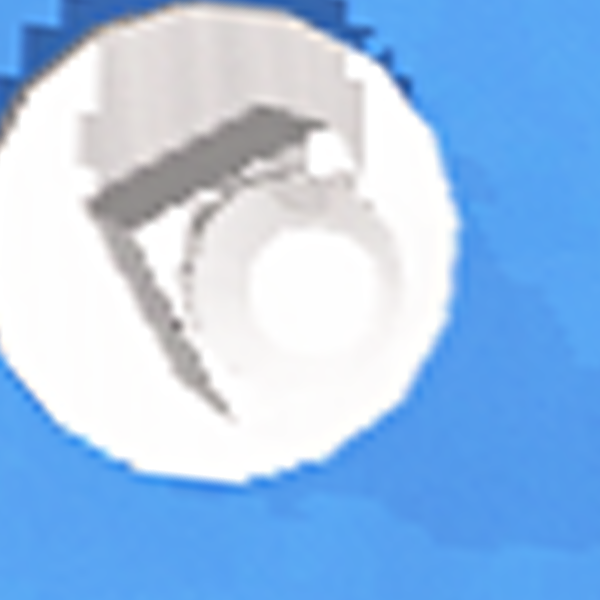

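```bash
python3 - <<'E'
from h import *
d=np.load('w3.npz');K,T,W=d['K'],d['T'],d['W']
f=lambda u,v,h:np.round((W[:3,:3].T@(onz((u/1.5625,v/1.5625),K,T,W[2,3]+h)-W[:3,3]))*1000,1)[:2]
im=cv2.imread('pics/w3raw.png')
print(im[225:335:3,260].tolist())
for u,v in [(345,405),(467,405),(345,503),(467,503),(406,458)]: print(u,v,f(u,v,.0327))
print('knob',f(408,318,.0672), f(351,318,.0672),f(466,318,.0672),f(408,371,.0672))
E
```

```text
[[44, 49, 230], [43, 48, 229], [43, 48, 229], [42, 47, 227], [39, 43, 224], [83, 83, 83], [83, 83, 84], [83, 84, 84], [155, 156, 162], [149, 149, 156], [151, 153, 159], [162, 165, 169], [255, 255, 255], [255, 255, 255], [255, 255, 255], [255, 255, 255], [219, 220, 227], [168, 166, 168], [166, 164, 165], [166, 165, 165], [157, 156, 158], [158, 156, 158], [157, 157, 158], [158, 158, 160], [159, 158, 160], [157, 157, 159], [165, 165, 167], [164, 165, 164], [153, 154, 156], [255, 255, 255], [255, 255, 255], [255, 255, 255], [255, 255, 255], [77, 77, 78], [59, 60, 61], [57, 58, 59], [59, 60, 61]]
345 405 [ 15.9 -17.5]
467 405 [15.9 15.9]
345 503 [-17.6 -18.9]
467 503 [-17.6  17.4]
406 458 [-1.5 -0.8]
knob [54.7 -0.5] [ 54.7 -10.4] [54.7  9.7] [44.4 -0.4]
```

servo_tool:
  steps:
    - {"dx": 0.015, "dy": 0.02, "dz": 0.0, "turn": 0.0}
    - {"dx": 0.02, "dy": 0.025, "dz": 0.0, "turn": 0.0}
    - {"dx": 0.0232, "dy": 0.0264, "dz": 0.0, "turn": 0.0}
    - {"dx": 0.0, "dy": 0.0, "dz": 0.01, "turn": -6.25}
    - {"dx": 0.0, "dy": 0.0, "dz": 0.01, "turn": -6.25}
    - {"dx": 0.0, "dy": 0.0, "dz": 0.01, "turn": -6.25}
    - {"dx": 0.0, "dy": 0.0, "dz": 0.01, "turn": -6.25}
    - {"dx": 0.0, "dy": 0.0, "dz": 0.005, "turn": -6.25}
    - {"dx": 0.0, "dy": 0.0, "dz": 0.0, "turn": -6.25}
    - {"dx": 0.0, "dy": 0.0, "dz": 0.0, "turn": 0.0}
    - {"dx": 0.0, "dy": 0.0, "dz": 0.0, "turn": 0.0}
    - {"dx": 0.0, "dy": 0.0, "dz": 0.0, "turn": 0.0}
    - {"dx": 0.0, "dy": 0.0, "dz": 0.0, "turn": 0.0}

```text
clock: 8.17
ee_pos: [0.5472, -0.0009, 0.1326]
ee_rot: [0.492, 0.87, 0.0, 0.0]
force: [0.6, -0.5, -3.0]
gripper_width: 0.0332
grip_force: 60.9
```

```bash
cat >> h.py <<'E'
def st():
    o=manip.get_obs(); M=R.from_quat(o['ee_rot']).as_matrix()
    print('p',np.round(o['ee_pos'],4),'ang',round(np.degrees(np.arctan2(M[1,0],M[0,0])),2),'z',np.round(M[:,2],4),'F',np.round(o['force'],1),'M',np.round(o['ft_torque'],2),'w',round(o['gripper_width'],4),'t',o['clock'],'q',np.round(o['joints'],2)); return o,M
E
python3 -c "
from h import *
o,M=st(); x=M[:2,0];h=o['ee_pos'][:2]-.0007*x; print(h,'delta world',np.array([.5464,-.0041])-h)
im,K,T=cam('wrist'); cv2.imwrite('pics/w4raw.png',im); print(proj([.5458,-.0041,.097],K,T))
"
```

```text
p [ 0.5472 -0.0009  0.1326] ang 121.03 z [ 7.e-04 -3.e-04 -1.e+00] F [ 0.6 -0.5 -3. ] M [-0.   -0.05 -0.03] w 0.0332 t 8.1667 q [ 0.47  0.47 -0.69  1.65  0.32  1.14  0.24]
[ 0.54756759 -0.00149775] delta world [-0.00116759 -0.00260225]
[256.46034277 227.93725873]
```

servo_tool:
  steps:
    - {"dx": -0.0016, "dy": -0.0023, "dz": 0.0, "turn": 0.0}
    - {"dx": 0.0, "dy": 0.0, "dz": 0.006, "turn": 0.0}
    - {"dx": 0.0, "dy": 0.0, "dz": 0.006, "turn": 0.0}
    - {"dx": 0.0, "dy": 0.0, "dz": 0.0, "turn": 0.0}
    - {"dx": 0.0, "dy": 0.0, "dz": 0.0, "turn": 0.0}

```text
clock: 8.63
ee_pos: [0.5451, -0.0033, 0.1194]
ee_rot: [0.491, 0.871, -0.0, -0.001]
force: [-0.1, -0.8, -2.7]
gripper_width: 0.0335
grip_force: 60.9
```

```bash
python3 -c "
from h import *
o,M=st(); x=M[:2,0];h=o['ee_pos'][:2]-.0007*x; print(h,'delta world',np.array([.5464,-.0041])-h)
"
```

```text
p [ 0.5451 -0.0033  0.1194] ang 121.14 z [-0.0019 -0.     -1.    ] F [-0.1 -0.8 -2.7] M [-0.03 -0.    0.01] w 0.0335 t 8.6333 q [ 0.47  0.48 -0.68  1.67  0.33  1.11  0.24]
[ 0.54541449 -0.00391223] delta world [ 0.00098551 -0.00018777]
```

servo_tool:
  steps:
    - {"dx": -0.0004, "dy": 0.0006, "dz": 0.003, "turn": 0.0}
    - {"dx": 0.0, "dy": 0.0, "dz": 0.003, "turn": 0.0}
    - {"dx": 0.0, "dy": 0.0, "dz": 0.003, "turn": 0.0}
    - {"dx": 0.0, "dy": 0.0, "dz": 0.002, "turn": 0.0}
    - {"dx": 0.0, "dy": 0.0, "dz": 0.002, "turn": 0.0}
    - {"dx": 0.0, "dy": 0.0, "dz": 0.0, "turn": 0.0}

```text
clock: 9.13
ee_pos: [0.5461, -0.0033, 0.1067]
ee_rot: [0.491, 0.871, -0.0, -0.0]
force: [0.6, 0.1, -2.8]
gripper_width: 0.0334
grip_force: 60.9
```

```bash
python3 -c "
from h import *
o,M=st()"
```

```text
p [ 0.5461 -0.0033  0.1067] ang 121.14 z [-0.001 -0.    -1.   ] F [ 0.6  0.1 -2.8] M [-0.02  0.02  0.04] w 0.0334 t 9.1333 q [ 0.47  0.49 -0.67  1.68  0.34  1.09  0.23]
```

servo_tool:
  steps:
    - {"dx": 0.0, "dy": 0.0, "dz": 0.001, "turn": 0.0}
    - {"dx": 0.0, "dy": 0.0, "dz": 0.001, "turn": 0.0}
    - {"dx": 0.0, "dy": 0.0, "dz": 0.001, "turn": 0.0}
    - {"dx": 0.0, "dy": 0.0, "dz": 0.001, "turn": 0.0}
    - {"dx": 0.0, "dy": 0.0, "dz": 0.001, "turn": 0.0}
    - {"dx": 0.0, "dy": 0.0, "dz": 0.0, "turn": 0.0}

```text
clock: 9.63
ee_pos: [0.5463, -0.0033, 0.1021]
ee_rot: [0.491, 0.871, -0.0, -0.0]
force: [-0.4, 0.5, -2.6]
gripper_width: 0.0331
grip_force: 60.9
```

```bash
python3 -c "
from h import *
o,M=st()"
```

```text
p [ 0.5463 -0.0033  0.1021] ang 121.14 z [-4.e-04 -0.e+00 -1.e+00] F [-0.4  0.5 -2.6] M [-0.04  0.   -0.04] w 0.0331 t 9.6333 q [ 0.46  0.5  -0.67  1.69  0.35  1.08  0.23]
```

servo_tool:
  steps:
    - {"dx": 0.0, "dy": 0.0, "dz": 0.001, "turn": 0.0}
    - {"dx": 0.0, "dy": 0.0, "dz": 0.001, "turn": 0.0}
    - {"dx": 0.0, "dy": 0.0, "dz": 0.001, "turn": 0.0}
    - {"dx": 0.0, "dy": 0.0, "dz": 0.0, "turn": 0.0}

```text
clock: 9.97
ee_pos: [0.5463, -0.0033, 0.099]
ee_rot: [0.491, 0.871, -0.0, -0.0]
force: [-0.1, -0.7, -1.9]
gripper_width: 0.0331
grip_force: 60.9
```

```bash
python3 -c "
from h import *
o,M=st()"
```

```text
p [ 0.5463 -0.0033  0.099 ] ang 121.14 z [-5.e-04 -1.e-04 -1.e+00] F [-0.1 -0.7 -1.9] M [-0.    0.    0.03] w 0.0331 t 9.9667 q [ 0.46  0.5  -0.67  1.69  0.35  1.07  0.23]
```

The socket is sliding over the square with almost no force, so I'll keep going down.

servo_tool:
  steps:
    - {"dx": 0.0, "dy": 0.0, "dz": 0.0015, "turn": 0.0}
    - {"dx": 0.0, "dy": 0.0, "dz": 0.0015, "turn": 0.0}
    - {"dx": 0.0, "dy": 0.0, "dz": 0.0015, "turn": 0.0}
    - {"dx": 0.0, "dy": 0.0, "dz": 0.0015, "turn": 0.0}
    - {"dx": 0.0, "dy": 0.0, "dz": 0.0015, "turn": 0.0}
    - {"dx": 0.0, "dy": 0.0, "dz": 0.0015, "turn": 0.0}
    - {"dx": 0.0, "dy": 0.0, "dz": 0.0015, "turn": 0.0}
    - {"dx": 0.0, "dy": 0.0, "dz": 0.0015, "turn": 0.0}
    - {"dx": 0.0, "dy": 0.0, "dz": 0.0015, "turn": 0.0}
    - {"dx": 0.0, "dy": 0.0, "dz": 0.001, "turn": 0.0}
    - {"dx": 0.0, "dy": 0.0, "dz": 0.0, "turn": 0.0}

```text
clock: 10.88
ee_pos: [0.5463, -0.0033, 0.0845]
ee_rot: [0.491, 0.871, -0.0, -0.0]
force: [-0.5, 0.1, -2.6]
gripper_width: 0.0335
grip_force: 60.9
```

```bash
python3 -c "
from h import *
o,M=st()"
```

```text
p [ 0.5463 -0.0033  0.0845] ang 121.14 z [-6.e-04 -0.e+00 -1.e+00] F [-0.5  0.1 -2.6] M [-0.03  0.01 -0.05] w 0.0335 t 10.8833 q [ 0.46  0.52 -0.66  1.71  0.36  1.04  0.22]
```

servo_tool:
  steps:
    - {"dx": 0.0, "dy": 0.0, "dz": 0.001, "turn": 0.0}
    - {"dx": 0.0, "dy": 0.0, "dz": 0.0005, "turn": 0.0}
    - {"dx": 0.0, "dy": 0.0, "dz": 0.0, "turn": 0.0}

```text
clock: 11.13
ee_pos: [0.5466, -0.0032, 0.0834]
ee_rot: [0.491, 0.871, 0.0, 0.0]
force: [0.5, 0.1, -2.4]
gripper_width: 0.033
grip_force: 61.0
```

servo_tool:
  steps:
    - {"dx": 0.0, "dy": 0.0, "dz": 0.0, "turn": 0.0}
    - {"dx": 0.0, "dy": 0.0, "dz": 0.0, "turn": 0.0}
    - {"dx": 0.0, "dy": 0.0, "dz": 0.0, "turn": 0.0}
    - {"dx": 0.0, "dy": 0.0, "dz": 0.0, "turn": 0.0}
    - {"dx": 0.0, "dy": 0.0, "dz": 0.0, "turn": 0.0}
    - {"dx": 0.0, "dy": 0.0, "dz": 0.0, "turn": 0.0}
  claw: 0.6

```text
clock: 11.63
ee_pos: [0.5466, -0.0032, 0.0835]
ee_rot: [0.491, 0.871, 0.0, 0.0]
force: [0.2, -0.6, -1.2]
gripper_width: 0.0511
grip_force: 0.0
```

servo_tool:
  steps:
    - {"dx": 0.0, "dy": 0.0, "dz": -0.01, "turn": 0.0}
    - {"dx": 0.0, "dy": 0.0, "dz": -0.02, "turn": 0.0}
    - {"dx": 0.0, "dy": 0.0, "dz": -0.03, "turn": 0.0}
    - {"dx": 0.0, "dy": 0.0, "dz": -0.03, "turn": 0.0}
    - {"dx": 0.0, "dy": 0.0, "dz": -0.02, "turn": 0.0}
    - {"dx": 0.0, "dy": 0.0, "dz": 0.0, "turn": 0.0}
    - {"dx": 0.0, "dy": 0.0, "dz": 0.0, "turn": 0.0}

```text
clock: 12.22
ee_pos: [0.5476, -0.0029, 0.1953]
ee_rot: [0.491, 0.871, 0.001, 0.002]
force: [0.4, -0.4, -1.3]
gripper_width: 0.0514
grip_force: 0.0
```

```bash
python3 - <<'E'
from h import *
o,M=st(); im,K,T=cam('wrist'); cv2.imwrite('pics/w5raw.png',im)
W=np.eye(4);W[:3,:3]=M;W[:3,3]=o['ee_pos'];np.savez('w5',K=K,T=T,W=W)
cv2.imwrite('pics/w5.png',cv2.resize(im,(800,600),interpolation=cv2.INTER_CUBIC))
for q,z in [('jaw',.034),('pad',.034),('module',.034),('knob_mid',.13)]:
    print(q,[(round(d['conf'],2),np.round(d['point']).tolist(),np.round(onz(d['point'],K,T,z)[:2],4).tolist()) for d in manip.tip_of('wrist',q)])
E
```

```text
p [ 0.5476 -0.0029  0.1953] ang 121.15 z [ 3.9e-03 -3.0e-04 -1.0e+00] F [ 0.4 -0.4 -1.3] M [0.02 0.03 0.01] w 0.0514 t 12.2167 q [ 0.49  0.41 -0.71  1.56  0.28  1.27  0.29]
jaw [(0.83, [295.0, 105.0], [0.5406, 0.0758]), (0.45, [258.0, 186.0], [0.5528, -0.0156])]
pad [(0.68, [314.0, 70.0], [0.539, 0.1123])]
module []
knob_mid [(0.91, [259.0, 139.0], [0.5195, 0.0412])]
```

View pics/w5.png

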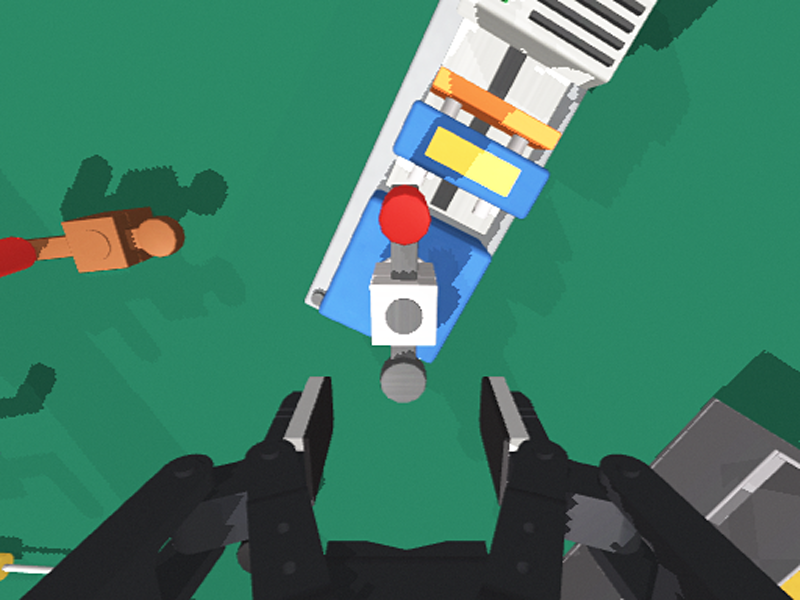

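The crank stands home on the shaft: the hub top at (404,313) is 66 px wide, which matches a top height of 116 mm. The jaw is about 80 mm from the axis along the vise's y, at about 94°, so it needs about 2.25 turns. Next I'll grip the knob.

servo_tool:
  steps:
    - {"dx": 0.027, "dy": -0.0007, "dz": 0.0, "turn": 0.0}
    - {"dx": 0.028, "dy": -0.0007, "dz": 0.0, "turn": 0.0}
    - {"dx": 0.0, "dy": 0.0, "dz": 0.02, "turn": 0.0}
    - {"dx": 0.0, "dy": 0.0, "dz": 0.025, "turn": 0.0}
    - {"dx": 0.0, "dy": 0.0, "dz": 0.02, "turn": 0.0}
    - {"dx": 0.0, "dy": 0.0, "dz": 0.008, "turn": 0.0}
    - {"dx": 0.0, "dy": 0.0, "dz": 0.0, "turn": 0.0}
    - {"dx": 0.0, "dy": 0.0, "dz": 0.0, "turn": 0.0}

```text
clock: 13.13
ee_pos: [0.5167, 0.0431, 0.1201]
ee_rot: [0.491, 0.871, -0.0, -0.0]
force: [0.5, 0.4, -0.3]
gripper_width: 0.0511
grip_force: 0.0
```

```bash
python3 -c "
from h import *
o,M=st(); d=np.array([.518,.0434])-o['ee_pos'][:2]; print(d, d@M[:2,0], d@M[:2,1])"
```

```text
p [0.5167 0.0431 0.1201] ang 121.14 z [-9.e-04  4.e-04 -1.e+00] F [ 0.5  0.4 -0.3] M [ 0.01 -0.   -0.  ] w 0.0511 t 13.1333 q [ 0.42  0.43 -0.71  1.74  0.31  1.09  0.16]
[0.00125115 0.00025284] -0.0004306925176026385 0.001201582242295114
```

servo_tool:
  steps:
    - {"dx": 0.0, "dy": 0.001, "dz": 0.0, "turn": 0.0}
    - {"dx": 0.0, "dy": 0.0, "dz": 0.0, "turn": 0.0}
    - {"dx": 0.0, "dy": 0.0, "dz": 0.0, "turn": 0.0}
    - {"dx": 0.0, "dy": 0.0, "dz": 0.0, "turn": 0.0}
    - {"dx": 0.0, "dy": 0.0, "dz": 0.0, "turn": 0.0}
    - {"dx": 0.0, "dy": 0.0, "dz": 0.0, "turn": 0.0}
    - {"dx": 0.0, "dy": 0.0, "dz": 0.0, "turn": 0.0}
  claw: 0.0

```text
clock: 13.72
ee_pos: [0.5186, 0.0443, 0.1214]
ee_rot: [0.491, 0.871, 0.001, 0.001]
force: [-1.6, -0.0, 5.8]
gripper_width: 0.0202
grip_force: 58.6
```

```bash
cat >> h.py <<'E'
S=np.array([.5464,-.0037])
def rows(a0,a1,n,p=None,r=.055):
    """chord rows in tool axes for circling the knob from angle a0 to a1 (deg)"""
    _,M=st(); a=np.radians(np.linspace(a0,a1,n+1)); P=S+r*np.c_[np.cos(a),np.sin(a)]
    D=np.diff(P,axis=0)@M[:2,:2]; print(np.round(D*1000,1).tolist())
E
python3 -c "
from h import *
o,M=st(); v=o['ee_pos'][:2]-S; print(np.hypot(*v),np.degrees(np.arctan2(v[1],v[0]))); rows(121,121-360,20)"
```

```text
p [0.5186 0.0443 0.1214] ang 121.17 z [ 2.5e-03  6.0e-04 -1.0e+00] F [-1.6 -0.   5.8] M [0.09 0.04 0.03] w 0.0202 t 13.7167 q [ 0.42  0.43 -0.71  1.74  0.31  1.09  0.16]
0.05544652593004423 120.0699060072074
p [0.5186 0.0443 0.1214] ang 121.17 z [ 2.5e-03  6.0e-04 -1.0e+00] F [-1.6 -0.   5.8] M [0.09 0.04 0.03] w 0.0202 t 13.7167 q [ 0.42  0.43 -0.71  1.74  0.31  1.09  0.16]
[[-2.7, 17.0], [-7.9, 15.3], [-12.2, 12.1], [-15.4, 7.8], [-17.0, 2.6], [-17.0, -2.7], [-15.3, -7.9], [-12.1, -12.2], [-7.8, -15.4], [-2.6, -17.0], [2.7, -17.0], [7.9, -15.3], [12.2, -12.1], [15.4, -7.8], [17.0, -2.6], [17.0, 2.7], [15.3, 7.9], [12.1, 12.2], [7.8, 15.4], [2.6, 17.0]]
```

servo_tool:
  steps:
    - {"dx": -0.0027, "dy": 0.017, "dz": 0.0, "turn": 0.0}
    - {"dx": -0.0079, "dy": 0.0153, "dz": 0.0, "turn": 0.0}
    - {"dx": -0.0122, "dy": 0.0121, "dz": 0.0, "turn": 0.0}
    - {"dx": -0.0154, "dy": 0.0078, "dz": 0.0, "turn": 0.0}
    - {"dx": -0.017, "dy": 0.0026, "dz": 0.0, "turn": 0.0}
    - {"dx": 0.0, "dy": 0.0, "dz": 0.0, "turn": 0.0}
    - {"dx": 0.0, "dy": 0.0, "dz": 0.0, "turn": 0.0}

```text
clock: 14.3
ee_pos: [0.5937, 0.0254, 0.1214]
ee_rot: [0.491, 0.871, 0.001, -0.0]
force: [-1.4, 0.9, 6.4]
gripper_width: 0.0205
grip_force: 59.3
```

```bash
python3 -c "
from h import *
o,M=st(); v=o['ee_pos'][:2]-S; print(np.hypot(*v),np.degrees(np.arctan2(v[1],v[0])))"
```

```text
p [0.5937 0.0254 0.1214] ang 121.12 z [ 6.0e-04  1.3e-03 -1.0e+00] F [-1.4  0.9  6.4] M [0.03 0.41 0.  ] w 0.0205 t 14.3 q [ 0.38  0.57 -0.67  1.53  0.37  1.17  0.19]
0.05553454099378198 31.543454246491407
```

servo_tool:
  steps:
    - {"dx": -0.017, "dy": -0.0027, "dz": 0.0, "turn": 0.0}
    - {"dx": -0.0153, "dy": -0.0079, "dz": 0.0, "turn": 0.0}
    - {"dx": -0.0121, "dy": -0.0122, "dz": 0.0, "turn": 0.0}
    - {"dx": -0.0078, "dy": -0.0154, "dz": 0.0, "turn": 0.0}
    - {"dx": -0.0026, "dy": -0.017, "dz": 0.0, "turn": 0.0}
    - {"dx": 0.0027, "dy": -0.017, "dz": 0.0, "turn": 0.0}
    - {"dx": 0.0079, "dy": -0.0153, "dz": 0.0, "turn": 0.0}
    - {"dx": 0.0122, "dy": -0.0121, "dz": 0.0, "turn": 0.0}
    - {"dx": 0.0154, "dy": -0.0078, "dz": 0.0, "turn": 0.0}
    - {"dx": 0.017, "dy": -0.0026, "dz": 0.0, "turn": 0.0}
    - {"dx": 0.017, "dy": 0.0027, "dz": 0.0, "turn": 0.0}
    - {"dx": 0.0153, "dy": 0.0079, "dz": 0.0, "turn": 0.0}
    - {"dx": 0.0121, "dy": 0.0122, "dz": 0.0, "turn": 0.0}
    - {"dx": 0.0078, "dy": 0.0154, "dz": 0.0, "turn": 0.0}
    - {"dx": 0.0026, "dy": 0.017, "dz": 0.0, "turn": 0.0}
    - {"dx": 0.0, "dy": 0.0, "dz": 0.0, "turn": 0.0}
    - {"dx": 0.0, "dy": 0.0, "dz": 0.0, "turn": 0.0}

```text
clock: 15.72
ee_pos: [0.518, 0.0441, 0.1213]
ee_rot: [0.491, 0.871, -0.0, 0.0]
force: [-1.6, 0.1, 8.3]
gripper_width: 0.0204
grip_force: 60.0
```

```bash
python3 -c "
from h import *
o,M=st(); v=o['ee_pos'][:2]-S; print(np.hypot(*v),np.degrees(np.arctan2(v[1],v[0])))"
```

```text
p [0.518  0.0441 0.1213] ang 121.21 z [ 4.e-04 -8.e-04 -1.e+00] F [-1.6  0.1  8.3] M [-0.13  0.36  0.01] w 0.0204 t 15.7167 q [ 0.43  0.43 -0.72  1.74  0.32  1.09  0.15]
0.05556660398088101 120.68114990380697
```

servo_tool:
  steps:
    - {"dx": -0.0027, "dy": 0.017, "dz": 0.0, "turn": 0.0}
    - {"dx": -0.0079, "dy": 0.0153, "dz": 0.0, "turn": 0.0}
    - {"dx": -0.0122, "dy": 0.0121, "dz": 0.0, "turn": 0.0}
    - {"dx": -0.0154, "dy": 0.0078, "dz": 0.0, "turn": 0.0}
    - {"dx": -0.017, "dy": 0.0026, "dz": 0.0, "turn": 0.0}
    - {"dx": -0.017, "dy": -0.0027, "dz": 0.0, "turn": 0.0}
    - {"dx": -0.0153, "dy": -0.0079, "dz": 0.0, "turn": 0.0}
    - {"dx": -0.0121, "dy": -0.0122, "dz": 0.0, "turn": 0.0}
    - {"dx": -0.0078, "dy": -0.0154, "dz": 0.0, "turn": 0.0}
    - {"dx": -0.0026, "dy": -0.017, "dz": 0.0, "turn": 0.0}
    - {"dx": 0.0027, "dy": -0.017, "dz": 0.0, "turn": 0.0}
    - {"dx": 0.0079, "dy": -0.0153, "dz": 0.0, "turn": 0.0}
    - {"dx": 0.0122, "dy": -0.0121, "dz": 0.0, "turn": 0.0}
    - {"dx": 0.0154, "dy": -0.0078, "dz": 0.0, "turn": 0.0}
    - {"dx": 0.017, "dy": -0.0026, "dz": 0.0, "turn": 0.0}

```text
clock: 16.97
ee_pos: [0.5016, -0.0359, 0.1217]
ee_rot: [0.493, 0.87, -0.0, 0.005]
force: [4.9, -4.5, 1.7]
gripper_width: 0.0203
grip_force: 59.4
```

```bash
python3 - <<'E'
from h import *
o,M=st(); v=o['ee_pos'][:2]-S; print(np.hypot(*v),np.degrees(np.arctan2(v[1],v[0])))
im,K,T=cam('wrist'); cv2.imwrite('pics/w6raw.png',im); np.savez('w6',K=K,T=T)
a=np.radians(94)
for y,z in [(115,.08),(130,.08),(145,.07),(215,.082)]:
    print(y,proj([S[0]+y/1000*np.cos(a),S[1]+y/1000*np.sin(a),z],K,T))
im2,K2,T2=cam('top'); cv2.imwrite('pics/t6raw.png',im2); np.savez('t6',K=K2,T=T2)
A=np.hstack([cv2.resize(im,(400,300)),cv2.resize(im2[130:220,150:270],(400,300),interpolation=cv2.INTER_CUBIC)])
cv2.imwrite('pics/w6.png',A)
E
```

```text
p [ 0.5016 -0.0359  0.1217] ang 120.9 z [ 0.0081 -0.005  -1.    ] F [ 4.9 -4.5  1.7] M [-0.93 -1.32  0.  ] w 0.0203 t 16.9667 q [ 0.6   0.39 -0.72  1.79  0.3   1.07  0.31]
0.055139278912918865 -144.2770755597856
115 [449.65769281  48.00355949]
130 [467.17178848  21.13440842]
145 [472.7872908   -1.81169758]
215 [ 592.44003255 -167.49944756]
```

View pics/w6.png

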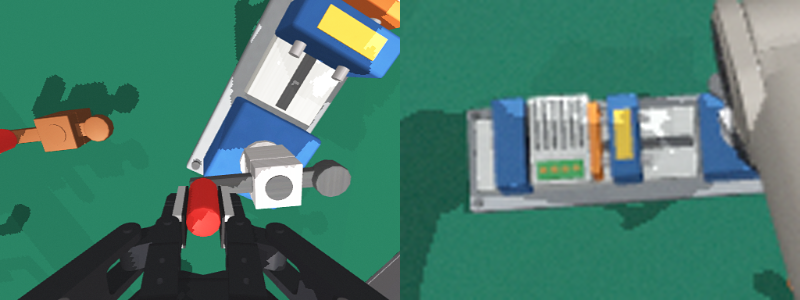

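The left half shows the knob gripped at (205,205) and the crank on the shaft. The right half shows the pad (597,140) now up against the module and the module close to the fixed jaw (510,140). I'll finish the second turn and measure the gaps from there.

servo_tool:
  steps:
    - {"dx": 0.017, "dy": 0.0027, "dz": 0.0, "turn": 0.0}
    - {"dx": 0.0153, "dy": 0.0079, "dz": 0.0, "turn": 0.0}
    - {"dx": 0.0121, "dy": 0.0122, "dz": 0.0, "turn": 0.0}
    - {"dx": 0.0078, "dy": 0.0154, "dz": 0.0, "turn": 0.0}
    - {"dx": 0.0026, "dy": 0.017, "dz": 0.0, "turn": 0.0}
    - {"dx": 0.0, "dy": 0.0, "dz": 0.0, "turn": 0.0}
    - {"dx": 0.0, "dy": 0.0, "dz": 0.0, "turn": 0.0}
    - {"dx": 0.0, "dy": 0.0, "dz": 0.0, "turn": 0.0}

```text
clock: 17.73
ee_pos: [0.5177, 0.0439, 0.1212]
ee_rot: [0.491, 0.871, -0.0, -0.001]
force: [-3.1, -0.0, 10.0]
gripper_width: 0.0203
grip_force: 60.6
```

```bash
python3 - <<'E'
from h import *
o,M=st(); v=o['ee_pos'][:2]-S; print(np.hypot(*v),np.degrees(np.arctan2(v[1],v[0])))
im,K,T=cam('wrist'); cv2.imwrite('pics/w7raw.png',im); np.savez('w7',K=K,T=T)
# orthorectify at z=.08 in vise frame: u along vise y 60..240 mm, v across x -60..60; 4 px/mm
a=np.radians(94);ey=np.array([np.cos(a),np.sin(a)]);ex=np.array([ey[1],-ey[0]])
q=[(60,-60),(240,-60),(240,60),(60,60)]
src=np.float32([((y-60)*4,(x+60)*4) for y,x in q]); dst=np.float32([proj(np.r_[S+y/1000*ey+x/1000*ex,.08],K,T) for y,x in q])
r=cv2.warpPerspective(im,cv2.getPerspectiveTransform(src,dst),(720,480),flags=cv2.INTER_CUBIC|cv2.WARP_INVERSE_MAP)
for y in range(60,240,20): cv2.line(r,((y-60)*4,0),((y-60)*4,8 if y%100 else 16),(0,0,255),1)
cv2.imwrite('pics/o7.png',r)
E
```

```text
p [0.5177 0.0439 0.1212] ang 121.17 z [-1.3e-03 -3.0e-04 -1.0e+00] F [-3.1 -0.  10. ] M [-0.16  0.6   0.02] w 0.0203 t 17.7333 q [ 0.44  0.44 -0.74  1.73  0.33  1.1   0.14]
0.05560393632500366 121.09850264721487
```

View pics/o7.png

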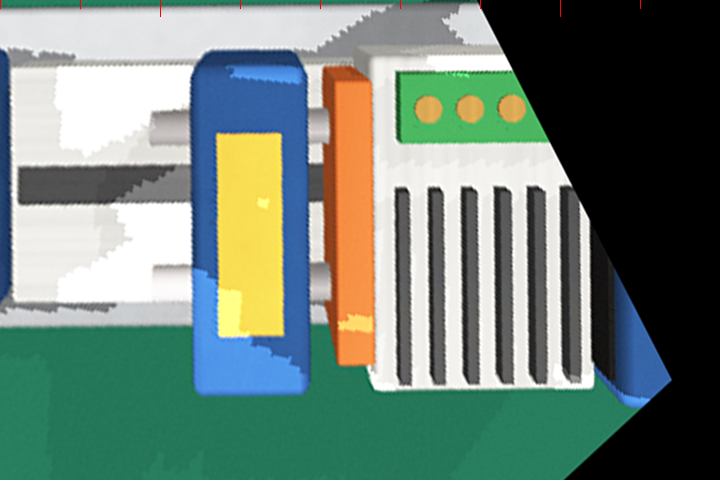

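The rectified view at 4 px/mm shows the jaw top from u=192 to 309, the pad's top front edge at u=373 and the module's far edge at u=594, next to the fixed jaw. I'll turn these into a pad compression using the true camera position.

```bash
cat > m.py <<'E'
from h import *
a=np.radians(94);ey=np.array([np.cos(a),np.sin(a)]);ex=np.array([ey[1],-ey[0]])
def ortho(im,K,T,z,x0=-15,x1=25,s=10,y0=60,y1=240):
    q=[(y0,x0),(y1,x0),(y1,x1),(y0,x1)]
    src=np.float32([((y-y0)*s,(x-x0)*s) for y,x in q]); dst=np.float32([proj(np.r_[S+y/1000*ey+x/1000*ex,z],K,T) for y,x in q])
    return cv2.warpPerspective(im,cv2.getPerspectiveTransform(src,dst),((y1-y0)*s,int((x1-x0)*s)),flags=cv2.INTER_LINEAR|cv2.WARP_INVERSE_MAP)
def runs(m,y0=60,s=10,mn=20):
    d=np.flatnonzero(np.diff(np.r_[0,m.astype(int),0])); return [(y0+a/s,y0+b/s) for a,b in d.reshape(-1,2) if b-a>mn]
def measure(im,K,T):
    print('cam in vise y,x,z',(T[:2,3]-S)@ey,(T[:2,3]-S)@ex,T[2,3])
    for name,z,f in [('jaw',.08,lambda h:(abs(h[...,0].astype(int)-108)<15)&(h[...,1]>100)|((h[...,0]>22)&(h[...,0]<35)&(h[...,1]>100))),('pad',.07,lambda h:(h[...,0]<17)&(h[...,0]>5)&(h[...,1]>150)),('module',.068,lambda h:h[...,1]<40)]:
        for x in (-12,5,15):
            r=ortho(im,K,T,z,x-3,x+3); h=cv2.cvtColor(r,cv2.COLOR_BGR2HSV)
            print(name,x,runs(np.median(f(h),0)>.5))
            if name=='pad': print('   V',[(60+i/10,int(v)) for i,v in enumerate(np.median(h[...,2],0)) if 820<i<970 and i%8==0])
E
python3 - <<'E'
from m import *
d=np.load('w7.npz'); measure(cv2.imread('pics/w7raw.png'),d['K'],d['T'])
E
```

```text
cam in vise y,x,z 0.12403105986999764 -0.06442812419699193 0.26344115062989043
jaw -12 [(np.float64(60.0), np.float64(62.4)), (np.float64(107.8), np.float64(114.0)), (np.float64(114.4), np.float64(130.3)), (np.float64(130.7), np.float64(137.1))]
jaw 5 [(np.float64(60.0), np.float64(62.6)), (np.float64(108.2), np.float64(114.2)), (np.float64(114.6), np.float64(130.5)), (np.float64(130.9), np.float64(137.2))]
jaw 15 [(np.float64(108.1), np.float64(114.2)), (np.float64(114.8), np.float64(130.6)), (np.float64(131.1), np.float64(137.3)), (np.float64(213.5), np.float64(217.9))]
pad -12 [(np.float64(141.7), np.float64(154.6))]
   V [(142.4, 144), (143.2, 143), (144.0, 140), (144.8, 172), (145.6, 240), (146.4, 245), (147.2, 245), (148.0, 245), (148.8, 245), (149.6, 245), (150.4, 246), (151.2, 246), (152.0, 247), (152.8, 247), (153.6, 248), (154.4, 237), (155.2, 219), (156.0, 244), (156.8, 245)]
pad 5 [(np.float64(142.1), np.float64(154.8))]
   V [(142.4, 142), (143.2, 142), (144.0, 141), (144.8, 154), (145.6, 231), (146.4, 247), (147.2, 246), (148.0, 246), (148.8, 246), (149.6, 246), (150.4,
[... 168 characters left out ...]
  V [(142.4, 195), (143.2, 196), (144.0, 148), (144.8, 146), (145.6, 225), (146.4, 247), (147.2, 246), (148.0, 247), (148.8, 246), (149.6, 247), (150.4, 247), (151.2, 248), (152.0, 248), (152.8, 248), (153.6, 248), (154.4, 247), (155.2, 213), (156.0, 242), (156.8, 241)]
module -12 [(np.float64(60.0), np.float64(106.5)), (np.float64(138.3), np.float64(141.5)), (np.float64(155.4), np.float64(240.0))]
module 5 [(np.float64(60.0), np.float64(106.8)), (np.float64(138.2), np.float64(141.8)), (np.float64(155.6), np.float64(240.0))]
module 15 [(np.float64(60.0), np.float64(106.8)), (np.float64(138.4), np.float64(143.7)), (np.float64(155.7), np.float64(219.1)), (np.float64(221.4), np.float64(240.0))]
```

Jaw to pad is 27.5 mm, so the pad is pushed back 2.5 mm. It needs another 2.5 mm, which is 45°.

servo_tool:
  steps:
    - {"dx": -0.0019, "dy": 0.0142, "dz": 0.0, "turn": 0.0}
    - {"dx": -0.0055, "dy": 0.0133, "dz": 0.0, "turn": 0.0}
    - {"dx": -0.0087, "dy": 0.0114, "dz": 0.0, "turn": 0.0}
    - {"dx": 0.0, "dy": 0.0, "dz": 0.0, "turn": 0.0}
    - {"dx": 0.0, "dy": 0.0, "dz": 0.0, "turn": 0.0}
    - {"dx": 0.0, "dy": 0.0, "dz": 0.0, "turn": 0.0}

```text
clock: 18.28
ee_pos: [0.5586, 0.0507, 0.1212]
ee_rot: [0.491, 0.871, -0.0, -0.001]
force: [-3.6, 1.0, 9.7]
gripper_width: 0.0203
grip_force: 60.6
```

```bash
python3 - <<'E'
from m import *
o,M=st(); v=o['ee_pos'][:2]-S; print(np.hypot(*v),np.degrees(np.arctan2(v[1],v[0])))
im,K,T=cam('wrist'); cv2.imwrite('pics/w8raw.png',im); measure(im,K,T)
E
```

```text
p [0.5586 0.0507 0.1212] ang 121.18 z [-2.7e-03  4.0e-04 -1.0e+00] F [-3.6  1.   9.7] M [-0.16  0.95  0.03] w 0.0203 t 18.2833 q [ 0.38  0.52 -0.71  1.62  0.36  1.14  0.13]
0.055747815638765706 77.34704521461394
cam in vise y,x,z 0.12782687938491932 -0.02293014284582267 0.2635051743917415
jaw -12 [(np.float64(60.0), np.float64(63.2)), (np.float64(110.5), np.float64(116.4)), (np.float64(116.8), np.float64(132.8)), (np.float64(133.1), np.float64(139.4))]
jaw 5 [(np.float64(60.0), np.float64(63.4)), (np.float64(110.7), np.float64(116.6)), (np.float64(117.0), np.float64(132.9)), (np.float64(133.3), np.float64(139.6))]
jaw 15 [(np.float64(60.0), np.float64(63.5)), (np.float64(110.6), np.float64(116.6)), (np.float64(117.0), np.float64(133.0)), (np.float64(133.4), np.float64(139.7))]
pad -12 [(np.float64(142.4), np.float64(150.8))]
   V [(142.4, 157), (143.2, 141), (144.0, 140), (144.8, 175), (145.6, 240), (146.4, 244), (147.2, 244), (148.0, 244), (148.8, 245), (149.6, 245), (150.4, 245), (151.2, 255), (152.0, 255), (152.8, 255), (153.6, 255), (154.4, 245), (155.2, 215), (156.0, 242), (156.
[... 257 characters left out ...]
 (153.6, 247), (154.4, 243), (155.2, 209), (156.0, 241), (156.8, 245)]
pad 15 [(np.float64(144.1), np.float64(154.9))]
   V [(142.4, 164), (143.2, 161), (144.0, 145), (144.8, 146), (145.6, 227), (146.4, 246), (147.2, 245), (148.0, 245), (148.8, 245), (149.6, 246), (150.4, 246), (151.2, 246), (152.0, 247), (152.8, 247), (153.6, 247), (154.4, 246), (155.2, 209), (156.0, 239), (156.8, 239)]
module -12 [(np.float64(60.0), np.float64(109.1)), (np.float64(155.3), np.float64(240.0))]
module 5 [(np.float64(60.0), np.float64(109.3)), (np.float64(155.5), np.float64(240.0))]
module 15 [(np.float64(60.0), np.float64(109.1)), (np.float64(140.7), np.float64(143.8)), (np.float64(155.6), np.float64(240.0))]
```

The pad is now at half travel (25.0 mm) and did not move as the jaw advanced 2.4 mm. I'll let go and withdraw.

servo_tool:
  steps:
    - {"dx": 0.0, "dy": 0.0, "dz": 0.0, "turn": 0.0}
    - {"dx": 0.0, "dy": 0.0, "dz": 0.0, "turn": 0.0}
    - {"dx": 0.0, "dy": 0.0, "dz": 0.0, "turn": 0.0}
    - {"dx": 0.0, "dy": 0.0, "dz": 0.0, "turn": 0.0}
    - {"dx": 0.0, "dy": 0.0, "dz": -0.01, "turn": 0.0}
    - {"dx": 0.0, "dy": 0.0, "dz": -0.02, "turn": 0.0}
    - {"dx": 0.0, "dy": 0.0, "dz": -0.03, "turn": 0.0}
    - {"dx": 0.0, "dy": 0.0, "dz": -0.03, "turn": 0.0}
    - {"dx": 0.0, "dy": 0.0, "dz": -0.02, "turn": 0.0}
    - {"dx": 0.0, "dy": 0.0, "dz": 0.0, "turn": 0.0}
    - {"dx": 0.0, "dy": 0.0, "dz": 0.0, "turn": 0.0}
  claw: 0.55

```text
clock: 19.25
ee_pos: [0.5602, 0.0503, 0.2321]
ee_rot: [0.491, 0.871, 0.001, 0.001]
force: [-0.3, -0.5, -0.5]
gripper_width: 0.0467
grip_force: 0.0
```

```bash
python3 - <<'E'
from m import *
o,M=st()
im,K,T=cam('wrist'); measure(im,K,T)
cv2.imwrite('pics/w9.png',cv2.resize(im,(640,480)))
E
```

```text
p [0.5602 0.0503 0.2321] ang 121.15 z [ 3.5e-03  3.0e-04 -1.0e+00] F [-0.3 -0.5 -0.5] M [ 0.04  0.02 -0.  ] w 0.0467 t 19.25 q [ 0.4   0.43 -0.75  1.46  0.29  1.37  0.19]
cam in vise y,x,z 0.12746491914751892 -0.02219943220441565 0.3742014188755554
jaw -12 [(np.float64(110.5), np.float64(116.4)), (np.float64(117.3), np.float64(132.6)), (np.float64(133.5), np.float64(139.5)), (np.float64(213.7), np.float64(217.2))]
jaw 5 [(np.float64(110.7), np.float64(116.5)), (np.float64(117.3), np.float64(132.7)), (np.float64(133.7), np.float64(139.7)), (np.float64(213.9), np.float64(225.9))]
jaw 15 [(np.float64(110.7), np.float64(116.7)), (np.float64(117.6), np.float64(132.7)), (np.float64(133.7), np.float64(139.8)), (np.float64(214.0), np.float64(231.1))]
pad -12 []
   V [(142.4, 222), (143.2, 169), (144.0, 146), (144.8, 230), (145.6, 255), (146.4, 255), (147.2, 255), (148.0, 255), (148.8, 255), (149.6, 255), (150.4, 255), (151.2, 255), (152.0, 255), (152.8, 255), (153.6, 255), (154.4, 236), (155.2, 212), (156.0, 236), (156.8, 246)]
pad 5 []
   V [(142.4, 231), (143.2, 184), (144.0, 139), (144.8,
[... 348 characters left out ...]
8.8, 255), (149.6, 255), (150.4, 255), (151.2, 255), (152.0, 255), (152.8, 255), (153.6, 255), (154.4, 249), (155.2, 214), (156.0, 228), (156.8, 239)]
module -12 [(np.float64(60.0), np.float64(109.4)), (np.float64(140.3), np.float64(142.8)), (np.float64(155.4), np.float64(216.9)), (np.float64(220.7), np.float64(240.0))]
module 5 [(np.float64(60.0), np.float64(109.4)), (np.float64(140.5), np.float64(143.0)), (np.float64(155.6), np.float64(214.5)), (np.float64(214.6), np.float64(217.1)), (np.float64(229.4), np.float64(240.0))]
module 15 [(np.float64(60.0), np.float64(109.6)), (np.float64(140.7), np.float64(143.7)), (np.float64(155.7), np.float64(217.2)), (np.float64(234.6), np.float64(240.0))]
```

View pics/w9.png

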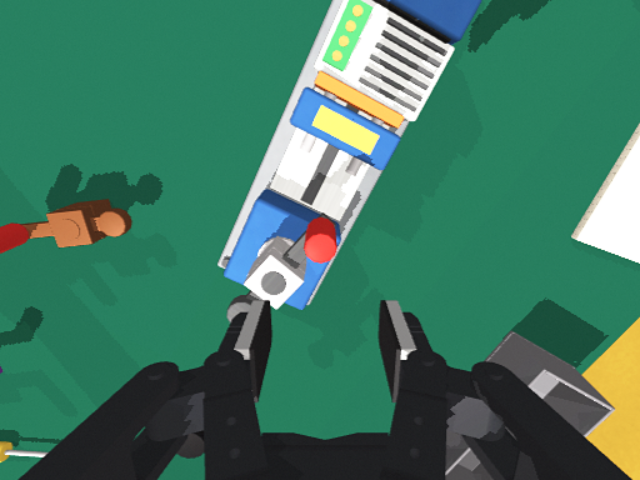

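The final picture shows the crank on the shaft (hub at (273,282), knob at (320,240)) and the hand clear. The module is clamped between the pad and the fixed jaw, and jaw to pad is still about 25 mm. I'm handing the job in.

```bash
python3 -c "
from rig import manip
print(manip.close_job())"
```

```text
the job is handed in; nothing more can be done
None
```

The job is handed in with no verdict returned: the crank is home on the shaft with the hand off, and the module is clamped with the pad pushed back about 5 mm (measured from the wrist camera).

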